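# Shut down the tabletop gas stove and release its cartridge

## Task

The cooking is done: shut down the tabletop gas stove. First turn its gas knob clockwise all the way to the off stop, and only then pull the red cartridge lever all the way towards the front of the stove, so that the gas cartridge slides back off the valve. Leave both controls like that, and do not knock or push the mug, the oil bottle or the red-lidded jar that stand round it.

Things in the scene. Friction and masses are not known exactly. Their poses are not given: they have to be found in the camera images.
- stove: white tabletop cassette gas stove, fixed; 270 mm deep (its x), 340 mm wide (its y), steel deck 85 mm high. Origin: centre of its underside; x points to its back, y to its left, z up. Its front strip, x = -135 to -70 mm, is the fascia with the controls: a panel that slopes down 15 degrees to the front (68 mm high at the front edge, 85 mm at x = -70)
- gas_knob (a joint): turn of the gas knob about the fascia's normal, rad: 0 = off, its clockwise end stop; grows anticlockwise (seen from above, facing the fascia) to 2.4 = full gas, the other stop. It starts somewhere between 0.9 and 2.1. Stays where it is left; friction about 0.06 N m
- knob_grip (a point): on the black knob's axis, 24 mm off the fascia; turns with it. z: turning axis (up, 15 degrees towards the stove's front); x: along the grip bar to its white pointer line. Skirt 58 mm across, 10 mm high; grip bar 56 mm long (x), 15 mm thick (y), 8 to 34 mm off the fascia. At off the pointer points up the slope, to the stove's back and a red dot
- cam_lever (a joint): swing of the red-tipped cartridge lever, rad: 0 = locked (leaning back: 19 degrees behind vertical), 1.2 = released, its end stop (leaning 49 degrees from vertical to the stove's front). It starts between 0 and 0.05. Stays where it is left; about 3 N at the ball moves it
- lever_pivot (a point): point on the lever's pivot axis, 6 mm under the fascia in the lever's slot, fixed to the stove; the axis is parallel to the stove's y. It lies 110 mm to the stove's left of the knob's axis
- cartridge (a joint): slide of the blue gas cartridge (66 mm thick, lying front to back in the open compartment, in line with the knob) towards the stove's back, m. It is driven by the lever: 0 = pressed into the valve, 0.014 = fully off it, in proportion to the lever's swing
- mug: white mug, 82 x 112 x 94 mm with its handle, loose, standing to the right of the stove; origin: centre of its underside, z up
- oil: oil bottle with a red cap, 60 x 60 x 207 mm, loose, standing behind the chopping board, left of the stove; origin: centre of its underside, z up
- peanut_jar: jar with a red lid, 63 x 63 x 91 mm, loose, standing at the front edge of the worktop, left of the stove; origin: centre of its underside, z up
- burner_top (a point): centre of the burner, at the top of the pan support: a ring of prongs 80 mm in radius on the left rear of the deck, up to 109 mm high
- lid_edge (a point): middle of the upper edge of the cartridge compartment's open lid, 202 mm long, hinged on the stove's right edge and leaning outwards: keep the gripper clear of it
- lever_ball (a point): centre of the red ball grip, 24 mm across, at the end of the cartridge lever, 58 mm from the lever's pivot (126 mm above the worktop when locked); below it the stem is about 10 mm wide. z runs outwards along the lever, y across it, parallel to the stove's y. It moves with the lever
Not all that is in view belongs to the job. There is more than one size of the mug; the job needs the larger. Of the things that look like the oil, the larger one is meant.

How it is judged:
By the outcome, as a careful person would: the job done as asked, in the order asked, and still so for the second after the job is handed in, with the robot touching nothing.
It also fails if it takes over 64 s, if anything falls off the work surface, if the arm or the gripper's body presses on something with over 40 N, if the wrist force passes 120 N, or if a joint passes its speed limit or range.

## Robot

A 6-joint arm with a two-finger parallel gripper is mounted at the origin on a cart in front of the work surface, level with it; the furniture and walls round the work are solid. World frame = base frame: x ahead of the robot, y to its left, z up, the work surface at z = 0. Lengths are in m, angles in rad, forces in N, time in s.
With the tool pointing down it reaches from about 0.275 to 0.975 m from the base axis. Payload 8.4 kg.
Tool frame: the origin (TCP) lies midway between the tips of the shut fingers; the grasp point (between the pads) lies 19 mm behind it; z points along the fingers, y is the line along which they close (so a half turn about z gives the same grasp; the last joint's range is limited). The gripper opens to 92 mm and grips with 3 to 60 N. Pads are 20 mm wide; open, the fingers measure 128 mm over their backs; the gripper's body (75 mm by 189 mm) begins 69 mm behind the grasp point.
Start: joints at [-1.247, 0.353, 1.633, -0, 1.155, -0.002], TCP at [0.2, -0.592, 0.215] pointing down, gripper open.
Joint ranges: [-2.63, 2.63], [-0.92, 2.1], [0.06, 2.66], [-1.3, 4.44], [0, 2.69], [-3.02, 3.02]. Speed limits (rad/s): [2.22, 2.22, 2.79, 3.14, 3.14, 3.14].

## Interface

Orientations are given as a unit quaternion [x, y, z, w].
In Python, from workcell import ctrl gives the robot as it stands.
- The arm moves only by the tool move_arm, never from a script. Its argument "series" is a list that holds one entry, the list of rows, each a list of 5 numbers: the opening, from 0 (shut) to 1 (fully open), then the shift along the tool's x, y, z scaled (see below), then the turn about the tool's z scaled (see below). In form: [[[gripper, dx, dy, dz, turn], ...]]. A call has 1 to 10 rows; each row is the pose to reach, as a shift and turn from the pose commanded when the call began, along the tool's axes at that moment; what a row does not reach only later rows make up. The controller multiplies each number of a shift by 0.12 m and each number of a turn by 45 degrees. A row lasts 1/12 s, in which the tool goes at most 41.7 mm and 7.16 degrees, less where a joint would pass 70% of its speed; a pose out of reach is approached as far as the arm can. A call with a number of a shift or a turn outside -1 to 1 is refused whole. A call with a gripper value outside its range is refused whole. The fingers move at their own pace and stop on an object; the grip force is fixed at half the most. Time passes only in rows, so rows that repeat a pose let the fingers close. It gives the time, the measured TCP pose, the force, the opening and the grip force at its end, in the units of the state.
- ctrl.observe(): the state, without advancing time (a new reading comes with each control period).
- ctrl.capture(name): name is "side" or "top" or "wrist"; returns the picture (400x640x3 uint8, red, green, blue); there is no depth.
- ctrl.camera_params(name): a dict with "fx", "fy", "cx", "cy" (pixels), "T" (4x4, takes a point from camera to world coordinates); the wrist camera has in their place "T_tool_cam" (4x4, takes a point from camera to tool coordinates, whose origin is the TCP and whose axes are the flange's). Camera axes: x right, y up, looking along -z (the intrinsics and any distortion apply to the point x, -y, -z); pixel columns grow to the right and rows downward; lengths in m; the calibration is good to about 2 mm. A picture is of the moment at which its call begins: read the wrist's pose just before it. camera_params takes no time and is no camera call.
- ctrl.sign_off(): hands the job in; it is judged then, once.
Trained networks look in the newest picture that a camera, given by its name, has taken for a name from the list of things; names that differ only in an ending like _2 or _b are one class to them, and where a whole thing is asked for, a point or a joint stands for the part that bears it (a point fixed in the world has none). Each returns a list of dicts, best first, with "p" (0 to 1); they miss things now and then, are a little off and sometimes report something else, mostly with a low value. They report only what shows in the picture. A call takes as long as a camera call. They do not tell look-alikes from the thing itself.
- ctrl.search_frame(camera, query): "xy" ([column, row] in pixels, amid what is visible of it).
- ctrl.masks_of(camera, query): "pixels" (400x640 bool, what is visible of it) and "xy" ([column, row] in pixels, amid what is visible of it).
- ctrl.landmark_of(camera, query): "xy" ([column, row] in pixels: a listed point, or the origin of a listed thing).
The state is a dict: "time_s": time; "joint_positions": joint angles; "qd": joint speeds; "joint_torque": joint torques, N m; "ee_pos": TCP position; "tcp_rot": TCP orientation; "force": force on the tool from outside, world axes, zero at the start; "wrist_torque": the same for the moment, N m; "gripper_width": finger opening in m; "finger_force": force on a finger pad.
Only numpy, scipy, OpenCV 4.12 (cv2) and the standard library are available. Lean on these libraries where they do the work, as an engineer would, in place of code of your own. Each camera call takes 0.05 s, during which the arm holds its last target. There are 200 camera calls.

## Working session

There is one attempt and no reset: what is moved stays moved. The work goes in short steps, Python scripts to look and compute and a tool call to move; the robot and the scene stay as the last step left them, time stands still between calls to the robot, and variables do not carry over. Pictures are saved under pics/ and viewed, at most 10 in all, crops included, and the job is handed in when it is done.

Besides the shell and the picture viewer there is one more tool, called after "Emit:" in YAML: its name, and indented under it one key for each argument. move_arm: Moves the arm, as the interface text tells. Its arguments: {"type":"object","properties":{"series":{"type":"array","items":{"type":"array","items":{"type":"array","items":{"type":"number","minimum":-1,"maximum":1}}}}},"required":["series"]}

```bash
mkdir -p pics; ls
cat > h.py <<'E'
import numpy as np, cv2
from scipy.spatial.transform import Rotation as R
from workcell import ctrl
def cam(n,s=None):
    p=ctrl.camera_params(n)
    if n=='wrist':
        s=s or ctrl.observe(); T=np.eye(4); T[:3,:3]=R.from_quat(s['tcp_rot']).as_matrix(); T[:3,3]=s['ee_pos']; return p,T@np.array(p['T_tool_cam'])
    return p,np.array(p['T'])
def ray(c,xy):
    p,T=c; K=np.array([[p['fx'],0,p['cx']],[0,p['fy'],p['cy']],[0,0,1]])
    d=np.array(p.get('dist',p.get('distortion',np.zeros(5))),float)
    u=cv2.undistortPoints(np.array([[xy]],float),K,d)[0,0]
    v=T[:3,:3]@np.array([u[0],-u[1],-1]); return T[:3,3],v/np.linalg.norm(v)
def proj(c,X):
    p,T=c; q=T[:3,:3].T@(np.array(X)-T[:3,3]); return np.array([p['cx']+p['fx']*q[0]/-q[2],p['cy']-p['fy']*q[1]/-q[2]])
def tri(rs):
    A=np.zeros((3,3));b=np.zeros(3)
    for o,v in rs:
        M=np.eye(3)-np.outer(v,v);A+=M;b+=M@o
    X=np.linalg.solve(A,b); return X,[np.linalg.norm((np.eye(3)-np.outer(v,v))@(X-o)) for o,v in rs]
def onz(r,z): o,v=r; return o+v*(z-o[2])/v[2]
def save(im,n): cv2.imwrite('pics/'+n,im[:,:,::-1])
E
python3 - <<'E'
from h import *
s=ctrl.observe();print({k:np.round(v,3) for k,v in s.items()})
for n in ['side','top','wrist']:
    im=ctrl.capture(n); save(im,n+'0.png'); p,T=cam(n); print(n,{k:v for k,v in p.items() if k not in('T','T_tool_cam')},np.round(T,3).tolist())
    if n=='wrist':continue
    for q in ['knob_grip','lever_pivot','lever_ball','burner_top','lid_edge','stove','mug','oil','peanut_jar']:
        r=ctrl.landmark_of(n,q); print(n,q,[(np.round(a['xy'],1).tolist(),round(a['p'],2)) for a in r[:3]])
a=cv2.imread('pics/side0.png');b=cv2.imread('pics/top0.png')
cv2.imwrite('pics/both.png',cv2.resize(np.vstack([a,b]),(480,600)))
E
```

```text
pics
{'time_s': np.float64(0.0), 'joint_positions': array([-1.247,  0.354,  1.634, -0.   ,  1.155, -0.002]), 'qd': array([ 0.002,  0.001,  0.001, -0.001, -0.   ,  0.001]), 'joint_torque': array([ 1.0000e-03, -5.9384e+01, -3.3421e+01,  7.0000e-02,  2.3000e-02,
       -0.0000e+00]), 'ee_pos': array([ 0.2  , -0.592,  0.214]), 'tcp_rot': array([ 0.987,  0.162, -0.   , -0.001]), 'force': array([-0.127, -0.016, -0.17 ]), 'wrist_torque': array([-0.06 ,  0.013,  0.017]), 'finger_force': np.float64(0.0), 'gripper_width': np.float64(0.092)}
side {'fx': 457.0731502690764, 'fy': 457.0731502690764, 'cx': 315.1106439158979, 'cy': 201.04291870077523} [[-0.882, 0.386, -0.27, 0.148], [-0.472, -0.721, 0.507, 0.605], [0.001, 0.575, 0.818, 1.266], [0.0, 0.0, 0.0, 1.0]]
side knob_grip [([336.0, 186.6], 0.64)]
side lever_pivot [([314.1, 210.7], 0.78), ([319.0, 339.8], 0.31)]
side lever_ball [([306.4, 198.3], 0.57), ([213.1, 296.2], 0.19)]
side burner_top [([266.7, 192.2], 0.8)]
side lid_edge [([326.5, 131.3], 0.79)]
side stove [([293.2, 207.9], 0.8), ([306.7, 198.2], 0.55)]
side mug [([374.5, 182.5], 0.73
[... 277 characters left out ...]
 0.065, 0.998, 1.526], [0.0, 0.0, 0.0, 1.0]]
top knob_grip [([342.4, 215.6], 0.69), ([379.2, 242.8], 0.43)]
top lever_pivot [([306.8, 205.8], 0.77)]
top lever_ball [([304.2, 197.5], 0.6)]
top burner_top [([297.3, 153.2], 0.69), ([189.3, 161.1], 0.19)]
top lid_edge [([394.2, 170.3], 0.76)]
top stove [([312.3, 177.3], 0.57)]
top mug [([437.4, 231.3], 0.9), ([191.6, 162.3], 0.59)]
top oil [([192.2, 161.0], 0.66), ([223.3, 182.3], 0.55)]
top peanut_jar [([198.5, 269.1], 0.64)]
wrist {'fx': 308.7205264865682, 'fy': 308.7205264865682, 'cx': 319.9674247534315, 'cy': 207.72866911031846} [[0.321, 0.907, 0.274, 0.278], [-0.947, 0.308, 0.092, -0.566], [-0.0, -0.289, 0.957, 0.386], [0.0, 0.0, 0.0, 1.0]]
```

View pics/both.png

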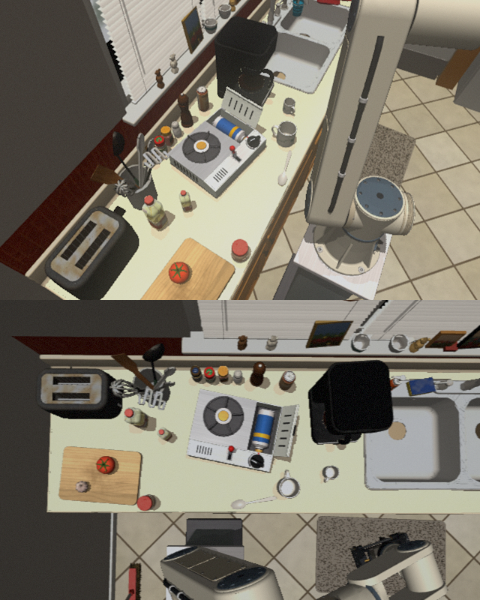

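Run:
```python
from h import *
S={'knob_grip':(336,186.6),'lever_pivot':(314.1,210.7),'lever_ball':(306.4,198.3),'burner_top':(266.7,192.2),'lid_edge':(326.5,131.3),'stove':(293.2,207.9),'mug':(374.5,182.5),'oil':(246.9,275.6),'jar':(316.5,339.3)}
T={'knob_grip':(342.4,215.6),'lever_pivot':(306.8,205.8),'lever_ball':(304.2,197.5),'burner_top':(297.3,153.2),'lid_edge':(394.2,170.3),'stove':(312.3,177.3),'mug':(437.4,231.3),'oil':(192.2,161),'jar':(198.5,269.1)}
for k in S:
    X,e=tri([ray(cam('side'),S[k]),ray(cam('top'),T[k])]);print(k,np.round(X,4),np.round(e,4))
    
a=cv2.imread('pics/side0.png')[100:300,180:440];b=cv2.imread('pics/top0.png')[120:300,220:480]
cv2.imwrite('pics/crop.png',np.hstack([cv2.resize(a,(400,308),interpolation=2),cv2.resize(b,(400,308),interpolation=2)]))
```

```text
knob_grip [ 0.4995 -0.204   0.0951] [0.0035 0.0035]
lever_pivot [ 0.5266 -0.1     0.0747] [0.0006 0.0006]
lever_ball [ 0.5474 -0.0921  0.1376] [0.0018 0.0018]
burner_top [ 0.6795 -0.0711  0.109 ] [0.0009 0.0009]
lid_edge [ 0.6192 -0.3499  0.1561] [0.0043 0.0043]
stove [ 0.6185 -0.1177  0.0041] [0.0022 0.0022]
mug [ 0.4722 -0.5858 -0.3065] [0.0168 0.0168]
oil [0.6122 0.2164 0.1266] [0.0407 0.0407]
jar [0.3356 0.2354 0.0094] [0.0038 0.0038]
```

View pics/crop.png

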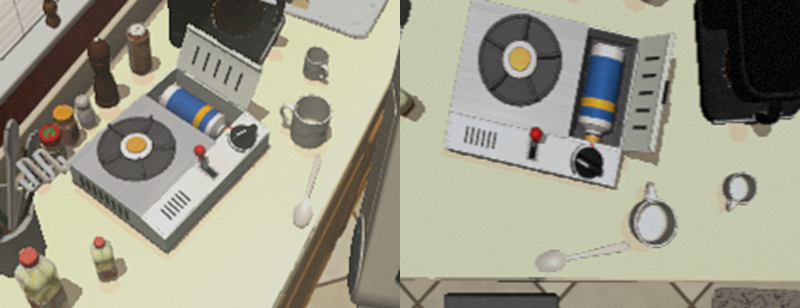

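The stove stands turned about -12° in the middle of the top view. The knob is at top (342,215) and the red ball at (304,197).

- **Mug:** the larger one at top (383,249), the smaller at (440,229).
- **Oil:** the larger bottle at about (180,157), the smaller at (220,180).
- **Jar:** (198,269).

Other red things are the jar lid, the bottle caps and the spice lids. The only red ball on a stem is at (304,197), and the only black knob on the fascia is at (342,215). I'm moving the wrist camera over them.

Emit:
move_arm:
  series:
    - [[1,0.3,-0.23,-0.18,0],[1,0.6,-0.46,-0.36,0],[1,0.9,-0.68,-0.54,0],[1,1,-0.76,-0.54,0],[1,1,-0.76,-0.54,0]]

```text
time_s: 1.47
ee_pos: [0.2878, -0.4639, 0.2821]
tcp_rot: [0.987, 0.163, 0.002, 0.001]
force: [0.7, -1.3, 0.7]
gripper_width: 0.0923
finger_force: 0.0
```

Emit:
move_arm:
  series:
    - [[1,0.3,-0.23,0,0],[1,0.6,-0.46,0,0],[1,0.9,-0.68,0,0],[1,1,-0.76,0,0],[1,1,-0.76,0,0]]

```text
time_s: 1.88
ee_pos: [0.3709, -0.3393, 0.2794]
tcp_rot: [0.987, 0.164, 0.0, -0.0]
force: [-0.2, -0.7, -0.4]
gripper_width: 0.0922
finger_force: 0.0
```

Emit:
move_arm:
  series:
    - [[1,0.3,-0.23,0,0.15],[1,0.6,-0.46,0,0.3],[1,0.9,-0.68,0,0.45],[1,1,-0.76,0,0.6],[1,1,-0.76,0,0.67],[1,1,-0.76,0,0.67]]

```text
time_s: 2.38
ee_pos: [0.4544, -0.2168, 0.2792]
tcp_rot: [0.995, -0.101, -0.0, 0.0]
force: [0.3, -0.4, -0.7]
gripper_width: 0.0917
finger_force: 0.0
```

Run:
```python
from h import *
s=ctrl.observe();print(s['time_s'],np.round(s['ee_pos'],4),R.from_quat(s['tcp_rot']).as_matrix().round(3).tolist(),np.round(s['joint_positions'],2))
im=ctrl.capture('wrist'); save(im,'w1.png'); c=cam('wrist',s)
for q in ['knob_grip','lever_pivot','lever_ball','burner_top','lid_edge','stove']:
    for a in ctrl.landmark_of('wrist',q)[:2]:print(q,np.round(a['xy'],1),round(a['p'],2))
for k,X in dict(k=[ 0.4995,-0.204,0.0951],p=[0.5266,-0.1,0.0747],b=[0.5474,-0.0921,0.1376]).items(): print(k,proj(c,X))
```

```text
2.3833 [ 0.4544 -0.2168  0.2792] [[0.98, -0.2, -0.0], [-0.2, -0.98, -0.0], [-0.0, 0.0, -1.0]] [-0.45  0.1   1.81 -0.    1.23  1.32]
lever_pivot [210.8 141.8] 0.91
lever_pivot [400.7 185.4] 0.6
lever_ball [196.6 134.6] 0.71
stove [224.3  64.2] 0.75
k [301.27390746 151.2406637 ]
p [212.48749637 144.32593985]
b [177.17771179 130.80987949]
```

View pics/w1.png

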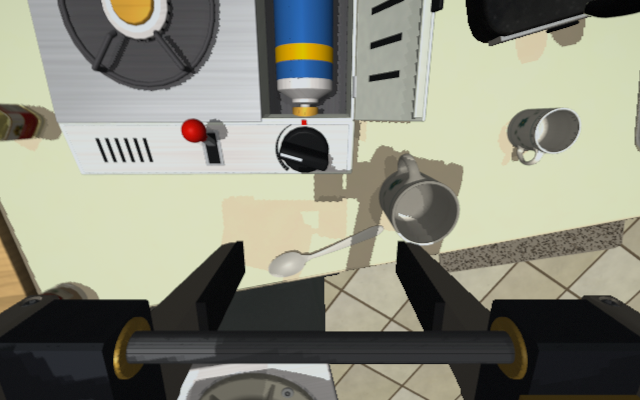

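The wrist view shows the knob at (302,150) with its pointer towards the left (280,153), the red dot at (304,122), the red ball at (193,130), and the large mug at (420,205) front-right of the knob. I'll take a second view from 0.1 m further left.

Emit:
move_arm:
  series:
    - [[0.5,-0.1,-0.3,0,0],[0.5,-0.2,-0.6,0,0],[0.5,-0.2,-0.8,0,0],[0.5,-0.2,-0.8,0,0],[0.5,-0.2,-0.8,0,0],[0.5,-0.2,-0.8,0,0]]

```text
time_s: 3.23
ee_pos: [0.4492, -0.1196, 0.2795]
tcp_rot: [0.995, -0.1, 0.0, 0.0]
force: [-0.3, -0.8, 0.2]
gripper_width: 0.054
finger_force: 0.0
```

Run:
```python
from h import *
s=ctrl.observe();print(s['time_s'],np.round(s['ee_pos'],4))
im=ctrl.capture('wrist'); save(im,'w2.png'); c=cam('wrist',s)
np.save('c2.npy',c[1])
for q in ['knob_grip','lever_pivot','lever_ball','burner_top','lid_edge','stove']:
    for a in ctrl.landmark_of('wrist',q)[:2]:print(q,np.round(a['xy'],1),round(a['p'],2))
a=cv2.imread('pics/w1.png')[100:190,40:370];b=cv2.imread('pics/w2.png')
for n in (0,1):
  hsv=cv2.cvtColor(cv2.imread(f'pics/w{n+1}.png'),cv2.COLOR_BGR2HSV)
  m=((hsv[...,0]<6)|(hsv[...,0]>174))&(hsv[...,1]>170)&(hsv[...,2]>90)
  k,l,st,ce=cv2.connectedComponentsWithStats(m.astype(np.uint8))
  print([(st[i].tolist(),ce[i].round(1).tolist()) for i in range(1,k) if st[i,4]>5])
cv2.imwrite('pics/v2.png',np.vstack([cv2.resize(a,(800,218),interpolation=2),cv2.resize(b,(595,372))if 0 else cv2.copyMakeBorder(cv2.resize(b,(592,370)),0,0,0,208,0)]))
```

```text
3.2333 [ 0.4492 -0.1196  0.2795]
knob_grip [390.9 133.2] 0.58
lever_pivot [289.9 120.4] 0.85
lever_ball [286.8 109. ] 0.84
stove [294.5  43.6] 0.94
[([182, 120, 22, 22, 387], [192.5, 130.3]), ([302, 120, 4, 5, 19], [303.4, 122.1])]
[([0, 87, 7, 8, 15], [3.1, 90.4]), ([274, 93, 23, 25, 425], [285.3, 104.4]), ([386, 97, 5, 5, 20], [387.7, 99.0]), ([3, 101, 4, 6, 6], [4.8, 103.5]), ([67, 300, 35, 15, 59], [85.1, 304.1]), ([76, 308, 8, 5, 26], [79.7, 310.0])]
```

View pics/v2.png

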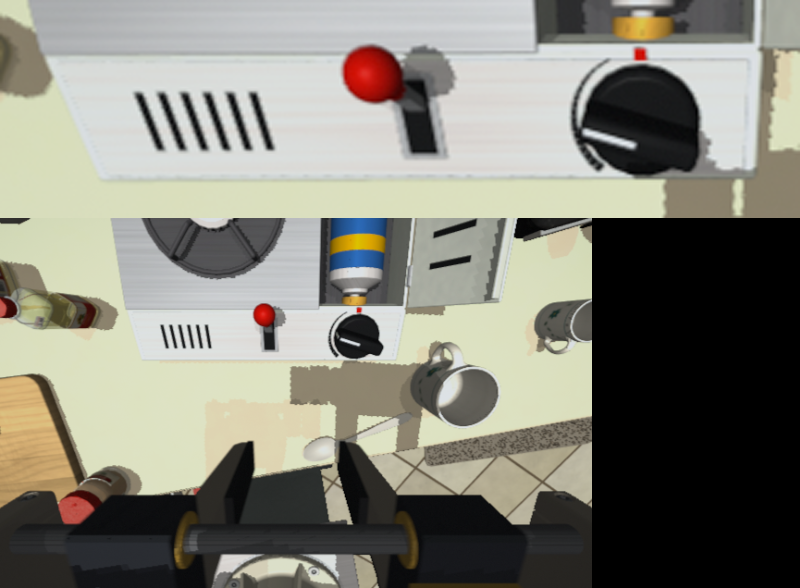

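```bash
cat > fit.py <<'E'
from h import *
from scipy.optimize import least_squares
p=ctrl.camera_params('wrist'); T=np.eye(4);T[:3,:3]=R.from_quat([.995,-.1005,0,0]).as_matrix();T[:3,3]=[.4544,-.2168,.2792]
c1=(p,T@np.array(p['T_tool_cam']));c2=(p,np.load('c2.npy'))
C=[(-.135,.17,.068),(-.135,-.17,.068),(-.07,.17,.085),(-.07,-.17,.085)]
o1=[(83.3,174.3),(351.5,173.4),(60.6,122.3),(352.5,120.6)];o2=[(152.4,152.4),(429.2,152.4),(135,98.4),(440,96.2)]
b1,b2=(192.5,130.3),(285.3,104.4);d1,d2=(303.4,122.1),(387.7,99.0)
def W(q,X):
    c,s=np.cos(q[2]),np.sin(q[2]);return np.array([q[0]+c*X[0]-s*X[1],q[1]+s*X[0]+c*X[1],X[2]])
B,_=tri([ray(c1,b1),ray(c2,b2)])
if __name__=='__main__':
    print('ball',B,_); D,_=tri([ray(c1,d1),ray(c2,d2)]);print('dot',D,_)
    f=lambda q:np.concatenate([proj(c,W(q,X))-o for c,oo in((c1,o1),(c2,o2)) for X,o in zip(C,oo)])
    r=least_squares(f,[.62,-.12,-.2],loss='soft_l1');q=r.x;print(q,np.round(f(q),1));np.save('q.npy',q)
    inv=lambda X:(R.from_euler('z',-q[2]).apply(np.array(X)-[q[0],q[1],0])).round(4)
    print('in stove: ball',inv(B),'dot',inv(D))
    S=lambda a:ray(cam('side'),a)
    print('knob net',inv(tri([S((336,186.6)),ray(cam('top'),(342.4,215.6)),ray(c2,(390.9,133.2))])[0]),'pivot net',inv(tri([S((314.1,210.7)),ray(cam('top'),(306.8,205.8)),ray(c1,(210.8,141.8)),ray(c2,(289.9,120.4))])[0]))
    for n,r in(('lid',tri([S((326.5,131.3)),ray(cam('top'),(394.2,170.3))])[0]),('burner',tri([S((266.7,192.2)),ray(cam('top'),(297.3,153.2))])[0]),('mugrim',tri([ray(c1,(428,209)),ray(c2,(506,186))])[0])):print(n,r.round(3),inv(r))
    # overlay knob bar
    k=np.array([-.101,inv(D)[1],.077]);
    n=np.array([-np.sin(.2618),0,np.cos(.2618)]);u=np.array([np.cos(.2618),0,np.sin(.2618)])
    for nm,cc in(('w1',c1),('w2',c2)):
        im=cv2.imread(f'pics/{nm}.png');im=cv2.resize(im,None,fx=4,fy=4,interpolation=2)
        dr=lambda P,col:cv2.polylines(im,[np.array([(proj(cc,W(q,x))+.5)*4 for x in P]).astype(int)],True,col,1)
        t=np.linspace(0,6.28,40);dr([k+.010*n+.029*(np.cos(a)*u+np.sin(a)*np.array([0,1,0])) for a in t],(0,255,0))
        for th in(1.8,):
            ex=np.cos(th)*u+np.sin(th)*np.array([0,1,0]);ey=np.cross(n,ex)
            dr([k+.034*n+sx*.028*ex+sy*.0075*ey for sx,sy in((1,1),(1,-1),(-1,-1),(-1,1))],(255,0,255))
            dr([k+.034*n,k+.034*n+.028*ex],(255,255,0))
        x,y=(250,105) if nm=='w1' else (335,80)
        cv2.imwrite(f'pics/o_{nm}.png',im[y*4:y*4+300,x*4:x*4+400])
    cv2.imwrite('pics/ov.png',np.hstack([cv2.imread('pics/o_w1.png'),cv2.imread('pics/o_w2.png')]))
E
python3 fit.py
```

```text
ball [ 0.54530251 -0.10403254  0.13018422] [np.float64(0.00015382731774797001), np.float64(0.00015382731774811828)]
dot [ 0.53045973 -0.21274046  0.08686392] [np.float64(0.0002463865802369349), np.float64(0.00024638658023698614)]
[ 0.62308009 -0.11723299 -0.19350042] [-2.7  0.5  0.5 -0.4 -4.3 -1.1  2.3 -1.4  0.3  2.6 -0.1  1.1  0.4 -0.1
 -0.1  0.4]
in stove: ball [-0.0789 -0.002   0.1302] dot [-0.0725 -0.1115  0.0869]
knob net [-0.1062 -0.1105  0.0975] pivot net [-0.0964 -0.001   0.0743]
lid [ 0.619 -0.35   0.156] [ 0.041  -0.2291  0.1561]
burner [ 0.679 -0.071  0.109] [0.0465 0.0561 0.109 ]
mugrim [ 0.401 -0.341  0.085] [-0.175  -0.2624  0.0847]
```

View pics/ov.png

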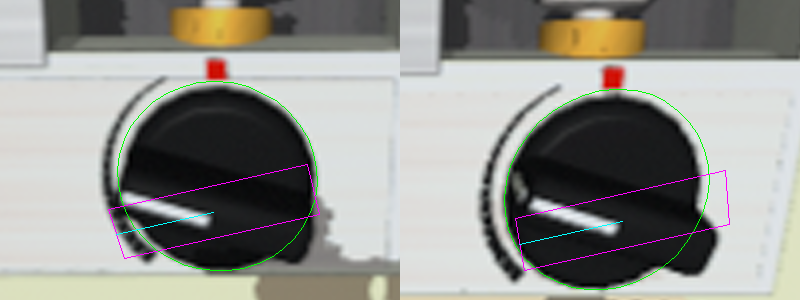

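The skirt outline fits within about 2 mm. The pointer really stands at about 1.28 rad: in the crop it runs from (128,197) to (208,222), 17° above leftward. The ball is at z 0.130 and the mug rim centre at (0.40,-0.34), clear of the knob. Next I move over the knob.

```bash
cat > go.py <<'E'
from h import *
q=np.array([.6231,-.1172,-.1935])
def W(X):
    c,s=np.cos(q[2]),np.sin(q[2]);return np.array([q[0]+c*X[0]-s*X[1],q[1]+s*X[0]+c*X[1],X[2]])
def units(X,yaw,frame='stove'):
    """X target (stove or world), yaw of tool x in world rad"""
    s=ctrl.observe();M=R.from_quat(s['tcp_rot']).as_matrix();t=W(X) if frame=='stove' else np.array(X)
    d=M.T@(t-s['ee_pos'])/.12; y=np.arctan2(M[1,0],M[0,0]);tu=-((yaw-y+np.pi)%(2*np.pi)-np.pi)/np.radians(45)
    print('t',s['time_s'],'at',np.round(s['ee_pos'],4),'yaw',round(np.degrees(y),1),'F',np.round(s['force'],1),'j',np.round(s['joint_positions'],2)); print('target',t.round(4),'units',d.round(3),'turn',round(tu,3))
E
python3 -c "
from go import *
units([-.1057,-.1115,.19],1.096)"
```

```text
t 3.5833 at [ 0.449  -0.1194  0.2793] yaw -11.5 F [ 0.4 -0.1  0.2] j [-0.26  0.03  1.88 -0.    1.22  1.51]
target [ 0.4979 -0.2063  0.19  ] units [0.544 0.628 0.744] turn -1.652
```

Emit:
move_arm:
  series:
    - [[0.35,0.15,0.15,0.1,-0.14],[0.35,0.3,0.3,0.2,-0.28],[0.35,0.45,0.45,0.35,-0.42],[0.35,0.54,0.6,0.5,-0.56],[0.35,0.54,0.63,0.6,-0.7],[0.35,0.54,0.63,0.7,-0.84],[0.35,0.54,0.63,0.74,-1],[0.35,0.54,0.63,0.74,-1]]

```text
time_s: 4.25
ee_pos: [0.4966, -0.2059, 0.189]
tcp_rot: [0.957, 0.291, -0.001, -0.001]
force: [-0.2, -0.3, 0.1]
gripper_width: 0.0322
finger_force: 0.0
```

Emit:
move_arm:
  series:
    - [[0.35,0,0,0,-0.14],[0.35,0,0,0,-0.28],[0.35,0,0,0,-0.42],[0.35,0,0,0,-0.56],[0.35,0,0,0,-0.65],[0.35,0,0,0,-0.65],[0.35,0,0,0,-0.65]]

```text
time_s: 4.83
ee_pos: [0.4978, -0.2059, 0.1911]
tcp_rot: [0.855, 0.519, 0.0, 0.0]
force: [-0.0, 0.2, -0.5]
gripper_width: 0.0321
finger_force: 0.0
```

Run:
```python
from go import *
units([-.1057,-.1115,.098],1.096)
s=ctrl.observe();im=ctrl.capture('wrist');c=cam('wrist',s)
im=im[:,:,::-1].copy();im=cv2.resize(im,None,fx=2,fy=2,interpolation=2)
n=np.array([-np.sin(.2618),0,np.cos(.2618)]);u=np.array([np.cos(.2618),0,np.sin(.2618)]);k=np.array([-.1,-.1115,.077]);v=np.array([0,1,0])
dr=lambda P,col:cv2.polylines(im,[np.array([(proj(c,W(x))+.5)*2 for x in P]).astype(int)],True,col,1)
dr([k+.010*n+.029*(np.cos(a)*u+np.sin(a)*v) for a in np.linspace(0,6.28,40)],(0,255,0))
ex=np.cos(1.28)*u+np.sin(1.28)*v;ey=np.cross(n,ex)
dr([k+.034*n+sx*.028*ex+sy*.0075*ey for sx,sy in((1,1),(1,-1),(-1,-1),(-1,1))],(255,0,255))
cv2.imwrite('pics/w3.png',im[200:800,300:1000])
```

```text
t 4.8333 at [ 0.4978 -0.2059  0.1911] yaw 62.5 F [-0.   0.2 -0.5] j [-0.4   0.24  1.84  0.    1.05  0.09]
target [ 0.4979 -0.2063  0.098 ] units [-0.002  0.002  0.775] turn -0.007
```

View pics/w3.png

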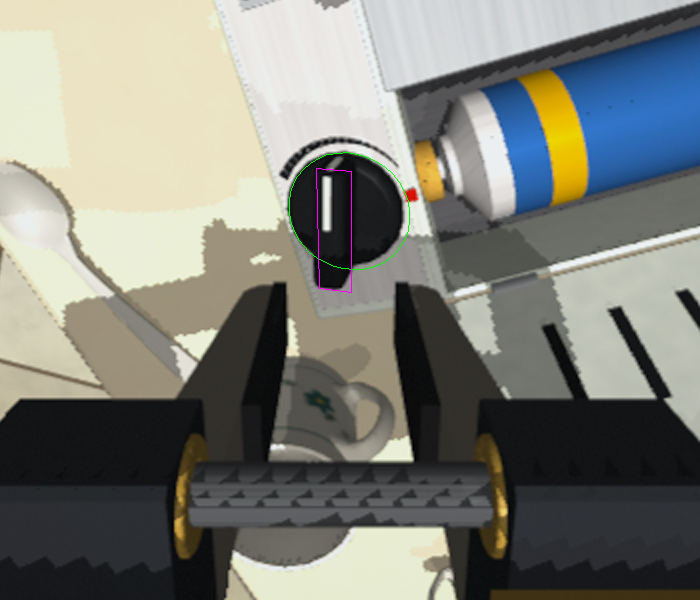

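The bar model lies on the bar, which is about 2 mm to the left of it. The fingers straddle it and the mug is below and clear. I'll lower now, shifting slightly left.

Emit:
move_arm:
  series:
    - [[0.35,0,-0.015,0.15,0],[0.35,0,-0.015,0.3,0],[0.35,0,-0.015,0.45,0],[0.35,0,-0.015,0.55,0],[0.35,0,-0.015,0.65,0],[0.35,0,-0.015,0.72,0],[0.35,0,-0.015,0.77,0],[0.35,0,-0.015,0.77,0]]

```text
time_s: 5.55
ee_pos: [0.4955, -0.2048, 0.0973]
tcp_rot: [0.854, 0.52, -0.0, -0.001]
force: [-0.6, 0.0, 0.1]
gripper_width: 0.0324
finger_force: 0.0
```

Emit:
move_arm:
  series:
    - [[0.35,0,0,0,0.1],[0.35,0,0,0,0.2],[0.35,0,0,0,0.3],[0.35,0,0,0,0.4],[0.35,0,0,0,0.5],[0.35,0,0,0,0.6],[0.35,0,0,0,0.7],[0.35,0,0,0,0.8],[0.35,0,0,0,0.9],[0.35,0,0,0,1]]

```text
time_s: 6.38
ee_pos: [0.4949, -0.2047, 0.0987]
tcp_rot: [0.988, 0.152, -0.001, -0.0]
force: [-4.1, 1.5, 2.2]
gripper_width: 0.0324
finger_force: 2.1
```

```bash
python3 -c "
from go import *
units([-.1057,-.1115,.098],-.1935)
s=ctrl.observe();print(s['wrist_torque'])"
```

```text
t 6.3833 at [ 0.4949 -0.2047  0.0987] yaw 17.5 F [-4.1  1.5  2.2] j [-0.39  0.36  1.92 -0.    0.86  0.87]
target [ 0.4979 -0.2063  0.098 ] units [0.02  0.02  0.005] turn 0.635
[0.26141022 0.76023093 0.10921294]
```

Emit:
move_arm:
  series:
    - [[0.35,0.015,0.01,0,0.1],[0.35,0.015,0.01,0,0.2],[0.35,0.015,0.01,0,0.3],[0.35,0.015,0.01,0,0.4],[0.35,0.015,0.01,0,0.5],[0.1,0.015,0.01,0,0.5],[0.1,0.015,0.01,0,0.5],[0.1,0.015,0.01,0,0.5],[0.1,0.015,0.01,0,0.5],[0.1,0.015,0.01,0,0.5]]

```text
time_s: 7.22
ee_pos: [0.4987, -0.2059, 0.0989]
tcp_rot: [0.999, -0.041, 0.001, 0.0]
force: [-0.1, 1.4, 5.5]
gripper_width: 0.0148
finger_force: 29.5
```

```bash
python3 -c "
from go import *
units([-.1057,-.1115,.098],-.1935)
s=ctrl.observe();print(s['wrist_torque'],s['gripper_width'],s['finger_force'])"
```

```text
t 7.2167 at [ 0.4987 -0.2059  0.0989] yaw -4.7 F [-0.1  1.4  5.5] j [-0.39  0.36  1.92 -0.    0.86  1.26]
target [ 0.4979 -0.2063  0.098 ] units [-0.006  0.004  0.007] turn 0.143
[0.16246675 0.06323765 0.10427851] 0.014799827542954537 29.48623090982437
```

Emit:
move_arm:
  series:
    - [[0.1,0,0,0,0.05],[0.1,0,0,0,0.1],[0.1,0,0,0,0.14],[0.1,0,0,0,0.17],[0.1,0,0,0,0.2],[0.1,0,0,0,0.2]]

```text
time_s: 7.72
ee_pos: [0.4984, -0.2064, 0.0986]
tcp_rot: [0.993, -0.12, 0.0, 0.001]
force: [-1.7, -4.8, 5.0]
gripper_width: 0.0154
finger_force: 30.1
```

```bash
python3 -c "
from go import *
units([-.1057,-.1115,.098],-.1935)
s=ctrl.observe();print(s['wrist_torque'],s['gripper_width'],s['finger_force'])"
```

```text
t 7.7167 at [ 0.4984 -0.2064  0.0986] yaw -13.8 F [-1.7 -4.8  5. ] j [-0.39  0.36  1.92 -0.    0.86  1.42]
target [ 0.4979 -0.2063  0.098 ] units [-0.004 -0.     0.005] turn -0.059
[-0.84728827  0.25366826  0.48375504] 0.015441241743858908 30.137448012828827
```

The torque jumped to 0.48 N m, so the knob is on its stop. I'll release and lift.

Emit:
move_arm:
  series:
    - [[0.4,0,0,0,0],[0.4,0,0,0,0],[0.4,0,0,0,0],[0.4,0,0,0,0],[0.4,0,0,-0.2,0],[0.4,0,0,-0.5,0],[0.4,0,0,-0.8,0],[0.4,0,0,-1,0],[0.4,0,0,-1,0],[0.4,0,0,-1,0]]

```text
time_s: 8.55
ee_pos: [0.4988, -0.2057, 0.2195]
tcp_rot: [0.993, -0.12, 0.001, 0.0]
force: [0.5, -0.7, -0.2]
gripper_width: 0.0368
finger_force: 0.0
```

Run:
```python
from go import *
# behind the ball: ball stove (-.0789,-.002); rotate tool so y is stove y
units([-.043,-.002,.21],-.1935)
s=ctrl.observe();im=ctrl.capture('wrist');c=cam('wrist',s)
print([(np.round(a['xy'],1),round(a['p'],2)) for a in ctrl.landmark_of('wrist','lever_ball')[:2]])
im=im[:,:,::-1].copy();im=cv2.resize(im,None,fx=2,fy=2,interpolation=2)
n=np.array([-np.sin(.2618),0,np.cos(.2618)]);u=np.array([np.cos(.2618),0,np.sin(.2618)]);k=np.array([-.1015,-.1115,.0765]);v=np.array([0,1,0])
dr=lambda P,col:cv2.polylines(im,[np.array([(proj(c,W(x))+.5)*2 for x in P]).astype(int)],True,col,1)
ey=v
dr([k+.034*n+sx*.028*u+sy*.0075*ey for sx,sy in((1,1),(1,-1),(-1,-1),(-1,1))],(255,0,255))
cv2.imwrite('pics/w4.png',im[0:600,200:1000])
```

```text
t 8.55 at [ 0.4988 -0.2057  0.2195] yaw -13.7 F [ 0.5 -0.7 -0.2] j [-0.39  0.21  1.81  0.    1.11  1.42]
target [ 0.5805 -0.1109  0.21  ] units [ 0.473 -0.929  0.08 ] turn -0.059
[(array([194.5, 188.9]), 0.75)]
```

View pics/w4.png

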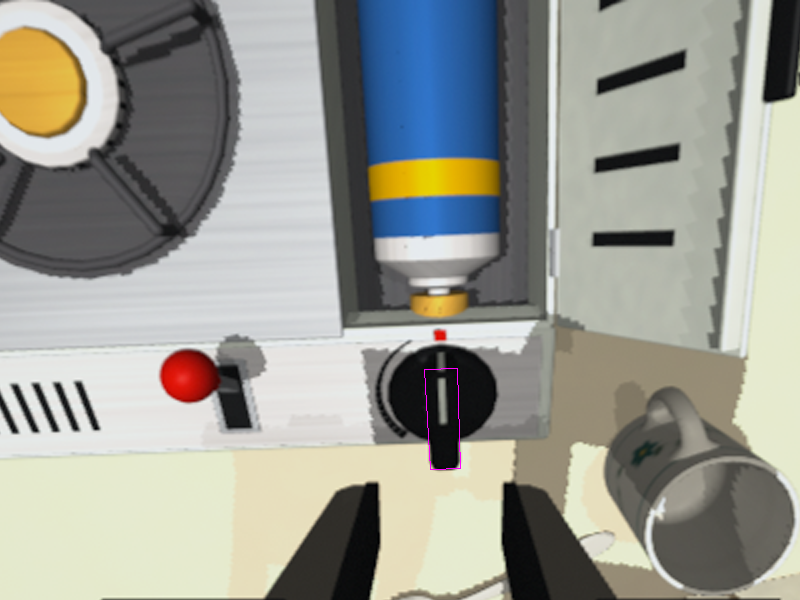

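The knob pointer (441,355–422) points at the red dot (440,335). The ball is at (190,376), still locked. With fingers shut, I go behind the ball.

Emit:
move_arm:
  series:
    - [[0,0.2,-0.2,0,-0.06],[0,0.35,-0.45,0,-0.06],[0,0.47,-0.7,0,-0.06],[0,0.47,-0.9,0,-0.06],[0,0.47,-0.9,0,-0.06],[0,0.47,-0.9,0,-0.06],[0,0.47,-0.9,0,-0.06],[0,0.47,-0.9,0,-0.06]]

```text
time_s: 9.32
ee_pos: [0.5776, -0.1148, 0.2174]
tcp_rot: [0.995, -0.096, -0.001, 0.0]
force: [-0.1, -0.5, 0.5]
gripper_width: 0.0005
finger_force: 0.0
```

Run:
```python
from go import *
units([-.043,-.005,.115],-.1935)
s=ctrl.observe();print(s['gripper_width']);im=ctrl.capture('wrist');c=cam('wrist',s)
hsv=cv2.cvtColor(im,cv2.COLOR_RGB2HSV);m=((hsv[...,0]<6)|(hsv[...,0]>174))&(hsv[...,1]>170)&(hsv[...,2]>90)
k,l,st,ce=cv2.connectedComponentsWithStats(m.astype(np.uint8))
for i in range(1,k):
    if st[i,4]>100:
        X=onz(ray(c,ce[i]),.128);print(st[i],ce[i],'stove',R.from_euler('z',-q[2]).apply(X-[q[0],q[1],0]).round(4))
print(proj(c,s['ee_pos']))
```

```text
t 9.3167 at [ 0.5776 -0.1148  0.2174] yaw -11.1 F [-0.1 -0.5  0.5] j [-0.2   0.3   1.71 -0.    1.14  1.57]
target [ 0.5799 -0.1138  0.115 ] units [ 0.018 -0.012  0.853] turn 0.0
0.0004888358891887119
[320.31090521 255.28218583]
```

Emit:
move_arm:
  series:
    - [[0,0.03,-0.01,0.15,0],[0,0.03,-0.01,0.3,0],[0,0.03,-0.01,0.45,0],[0,0.03,-0.01,0.55,0],[0,0.03,-0.01,0.65,0],[0,0.03,-0.01,0.75,0],[0,0.03,-0.01,0.85,0],[0,0.03,-0.01,0.85,0],[0,0.03,-0.01,0.85,0]]

```text
time_s: 10.12
ee_pos: [0.5819, -0.1136, 0.1156]
tcp_rot: [0.995, -0.096, -0.001, -0.0]
force: [0.0, -1.3, 0.3]
gripper_width: 0.0006
finger_force: 0.0
```

Emit:
move_arm:
  series:
    - [[0,-0.05,0,0,0],[0,-0.1,0,0,0],[0,-0.15,0,0,0],[0,-0.2,0,0.01,0],[0,-0.25,0,0.02,0],[0,-0.3,0,0.03,0],[0,-0.35,0,0.04,0],[0,-0.4,0,0.05,0],[0,-0.45,0,0.06,0]]

```text
time_s: 10.87
ee_pos: [0.5288, -0.1031, 0.1091]
tcp_rot: [0.995, -0.096, 0.0, 0.0]
force: [2.8, -0.6, 2.0]
gripper_width: 0.0008
finger_force: 1.7
```

```bash
python3 -c "
from go import *
units([-.1196,-.005,.103],-.1935)"
```

```text
t 10.8667 at [ 0.5288 -0.1031  0.1091] yaw -11.0 F [ 2.8 -0.6  2. ] j [-0.2   0.35  1.91  0.    0.88  1.57]
target [ 0.5048 -0.0991  0.103 ] units [-0.203  0.005  0.051] turn 0.001
```

Contact at about 3 N, so the lever is moving. I'll continue the arc.

Emit:
move_arm:
  series:
    - [[0,-0.04,0,0.01,0],[0,-0.08,0,0.02,0],[0,-0.12,0,0.03,0],[0,-0.16,0,0.04,0],[0,-0.19,0,0.05,0],[0,-0.19,0,0.05,0]]

```text
time_s: 11.37
ee_pos: [0.5061, -0.0988, 0.1027]
tcp_rot: [0.995, -0.096, -0.0, 0.0]
force: [2.8, -0.7, 2.3]
gripper_width: 0.0005
finger_force: 1.7
```

Emit:
move_arm:
  series:
    - [[0,-0.02,0,0,0],[0,-0.04,0,0,0],[0,-0.04,0,0,0]]

```text
time_s: 11.62
ee_pos: [0.5046, -0.0985, 0.1037]
tcp_rot: [0.995, -0.096, 0.003, 0.0]
force: [10.8, -1.9, -1.9]
gripper_width: 0.0005
finger_force: 5.2
```

Emit:
move_arm:
  series:
    - [[0,-0.02,0,0,0],[0,-0.03,0,0,0],[0,-0.03,0,0,0]]

```text
time_s: 11.87
ee_pos: [0.5042, -0.0985, 0.1042]
tcp_rot: [0.995, -0.096, 0.006, 0.001]
force: [18.7, -4.5, -8.6]
gripper_width: 0.0002
finger_force: 9.7
```

Emit:
move_arm:
  series:
    - [[0,0.1,0,0,0],[0,0.2,0,-0.05,0],[0,0.2,0,-0.4,0],[0,0.2,0,-0.7,0],[0,0.1,0,-1,0],[0,0,0,-1,0],[0,-0.2,0,-1,0],[0,-0.4,0,-1,0],[0,-0.6,0,-1,0],[0,-0.6,0,-1,0]]

```text
time_s: 12.7
ee_pos: [0.422, -0.0823, 0.2214]
tcp_rot: [0.995, -0.096, -0.003, -0.0]
force: [0.7, 0.7, -0.1]
gripper_width: 0.0003
finger_force: 0.0
```

Run:
```python
from go import *
units([-.2,-.005,.22],-.1935)
s=ctrl.observe();im=ctrl.capture('wrist');c=cam('wrist',s)
n=R.from_euler('y',0)
for a in (1.1,1.15,1.2): 
    t=a-.3316; print(a,proj(c,W([-.0978-.058*np.sin(t),-.002,.0735+.058*np.cos(t)])).round(1))
hsv=cv2.cvtColor(im,cv2.COLOR_RGB2HSV);m=((hsv[...,0]<6)|(hsv[...,0]>174))&(hsv[...,1]>170)&(hsv[...,2]>90)
k,l,st,ce=cv2.connectedComponentsWithStats(m.astype(np.uint8));print([(st[i].tolist(),ce[i].round(1)) for i in range(1,k) if st[i,4]>10])
t=ctrl.capture('top');save(t,'t5.png')
o=cv2.imread('pics/top0.png')[120:300,160:480];
save(im,'w5.png');b=cv2.resize(cv2.imread('pics/w5.png'),(480,300))
cv2.imwrite('pics/fin.png',np.vstack([cv2.copyMakeBorder(b,0,0,0,53,0),cv2.resize(cv2.imread('pics/t5.png')[120:300,160:480],(533,300),interpolation=2)]))
```

```text
t 12.7 at [ 0.422  -0.0823  0.2214] yaw -11.0 F [ 0.7  0.7 -0.1] j [-0.2   0.04  2.01  0.    1.1   1.57]
target [ 0.4259 -0.0836  0.22  ] units [0.034 0.005 0.012] turn 0.001
1.1 [317.6 132.6]
1.15 [317.6 134.8]
1.2 [317.6 136.9]
[([437, 53, 7, 5, 29], array([439.8,  55. ])), ([305, 111, 25, 38, 609], array([316.9, 132.1])), ([60, 300, 30, 21, 68], array([ 72.6, 306.2]))]
```

View pics/fin.png

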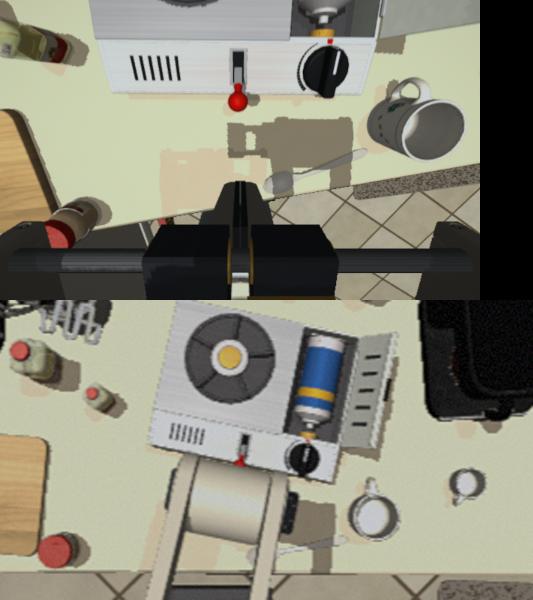

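The ball circle is centred at about row 136.5, which matches the released stop at 1.2 rad. The knob pointer is on the red dot, and the mug, oil bottle and jar haven't moved. I'm handing in.

```bash
python3 -c "
from h import *
print(ctrl.sign_off())"
```

```text
the job is handed in; nothing more can be done
None
```

The stove is shut down and the job handed in: I turned the gas knob to its off stop, then pulled the cartridge lever to its front stop, in about 13 s of the 64 s, and left the mug, oil bottle and jar where they stood.

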